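# Balance the serving board on its bar stand

### The job

A serving board lies see-saw fashion across the narrow bar of its stand, stone end down on the table with a spice jar on it. First take that jar off and stand it upright on the table, then shift the board along through the stand until it balances level on the bar by itself with nothing on it and nothing touching it. Finally stand the jar upright in the middle of the board's width, right above the bar, so that the board stays level, and leave the other things on the table where they are.

Things in the scene. Friction and masses are not known exactly. Their poses are not given: they have to be found in the camera images.
- stand: Dark wooden stand, fixed to the table, origin at the centre of its underside. Foot 150 (x) x 90 (y) x 10 mm; a flat-topped bar runs along x through the origin, 26 mm wide (y), top 20 mm above the table. Two cheeks, 8 mm thick, 56 mm long in y, 36 mm high, inner faces at x = +-55 mm, guide the board, which slides between them along y.
- board: Serving board 100 (x) x 300 (y) x 14 mm (z), origin at the centre of its underside, y lengthwise, z out of its top. Pale wood with a heavy marble end from y = +60 to +150 mm; about 0.65 kg. It starts with the bar under about y = -18 to -2 mm and the marble end tipped down to the table (about 0.14 rad). Too wide to grip; it slides when its end is pushed.
- stone_edge (a point): Middle of the board's marble end face, 7 mm above the underside. How heavy the marble is varies: the board's centre of mass lies somewhere at y = +20 to +50 mm. The board lies level, underside 20 mm above the table, when its centre of mass is over the 26 mm wide bar top; a finger on this end may hold it down by friction, and once free it rocks for some seconds.
- jar: The spice jar that starts on the board's marble end: upright cylinder 41 mm diameter, 105 mm tall, 0.11 kg, dark cap, origin at the centre of its underside, z up its axis. It leans with the board at the start. The near part of the table, up to about x = 0.43 to 0.45 m, is covered by a blue cloth runner, 2 mm thick.
- pepper_mill: wooden pepper mill, 58 dia x 170 mm, right of the stand; bystander, origin at the centre of its underside
- other_jar: second spice jar, 41 dia x 105 mm, standing on the table in front and to the right; bystander, origin at the centre of its underside
- remote: black remote control, 193x46x19 mm, lying on the near part of the table, in front of the robot, long axis x of the body; bystander, origin at the centre of its underside
- mustard_jar: mustard jar, 62 dia x 86 mm, back left; bystander, origin at the centre of its underside
- wine_bottle: wine bottle, 76 dia x 303 mm, right edge; bystander, origin at the centre of its underside
- water_bottle: water bottle, 87 dia x 323 mm, back right; bystander, origin at the centre of its underside

How it is judged:
By the outcome, as a careful person would: the job done as asked, in the order asked, and still so for the second after the job is handed in, with the robot touching nothing.
It also fails if it takes over 72 s, if anything falls off the work surface, if the arm or the gripper's body presses on something with over 40 N, if the wrist force passes 120 N, or if a joint passes its speed limit or range.

### The arm

A 6-joint arm with a two-finger parallel gripper is mounted at the origin on the work surface; the furniture and walls round the work are solid. World frame = base frame: x ahead of the robot, y to its left, z up, the work surface at z = 0. Lengths are in m, angles in degrees, forces in N, time in s.
With the tool pointing down it reaches from about 0.35 to 0.875 m from the base axis. Payload 4.2 kg.
Tool frame: the origin (TCP) lies at the centre of the arm's flange, where the gripper is bolted on; the fingertips stand 182 mm ahead of it and the grasp point (between the pads) lies 164 mm ahead of it; z points along the fingers, y is the line along which they close (so a half turn about z gives the same grasp; the last joint's range is limited). The gripper opens to 87 mm and grips with 3 to 60 N. Pads are 19 mm wide; open, the fingers measure 117 mm over their backs; the gripper's body (75 mm by 190 mm) begins 51 mm behind the grasp point.
Start: joints at [85.119, 22.042, 0.453, 0, -68.411, -14.817], TCP at [0.211, 0.588, 0.405] pointing down, gripper open.
Joint ranges: [-179.83, 179.83], [-69.29, 118.12], [-61.27, 80.66], [-181.25, 117.63], [-171.15, -9.14], [-177.46, 177.46]. Speed limits (degrees/s): [159.86, 159.86, 180, 180, 180, 180].

### API

Orientations are given as a 3x3 rotation matrix whose columns are the frame's x, y, z axes.
In Python, from rig import bot gives the robot as it stands.
- The arm moves only by the tool drive_tool, never from a script. Its argument "rows" is a list of rows, each an object with "grip": the finger opening in mm, from 0 to 87; "translation": the shift along the tool's x, y, z normalised to -1 to 1, where 1 is 500 mm, a list of three; "angular": the turn, a rotation vector about the tool's x, y, z normalised to -1 to 1, where 1 is 60 degrees, a list of three. A call has 1 to 12 rows; each row is the pose to reach, as a shift and turn from the pose commanded when the call began, along the tool's axes at that moment; what a row does not reach only later rows make up. A row lasts 1/8 s, in which the tool goes at most 62.5 mm and 10.7 degrees, less where a joint would pass 70% of its speed; a pose out of reach is approached as far as the arm can. A call with a number of a shift or a turn outside -1 to 1 is refused whole. A call with a gripper value outside its range is refused whole. The fingers move at their own pace and stop on an object; the grip force is fixed at half the most. Time passes only in rows, so rows that repeat a pose let the fingers close. It gives the time, the measured TCP pose, the force, the opening and the grip force at its end, in the units of the state.
- bot.get_state(): the state, without advancing time (a new reading comes with each control period).
- bot.capture(name): name is "scene" or "top" or "wrist"; returns the picture (420x560x3 uint8, red, green, blue); there is no depth.
- bot.camera_params(name): a dict with "vertical_fov" (degrees; the focal length in pixels is half the picture's height over the tangent of half this angle, whatever the lens; pixels are square), "cx", "cy" (the principal point, pixels), "R" (3x3) and "t" (3): a world point X has camera coordinates R X + t. Camera axes: x right, y down, z forward; pixel columns grow to the right and rows downward; lengths in m; the calibration is good to about 2 mm. A picture is of the moment at which its call begins: read the wrist's pose just before it. camera_params takes no time and is no camera call; for the wrist camera it gives the pose at the moment of the call.
- bot.hand_in(): hands the job in; it is judged then, once.
The state is a dict: "clock": time; "joints": joint angles; "qvel": joint speeds; "joint_torque": joint torques, N m; "tcp_pos": TCP position; "orientation": TCP orientation; "ft_force": force on the tool from outside, world axes, zero at the start; "moment": the same for the moment, N m; "opening": opening from 0.0 (shut) to 1.0 (fully open); "finger_force": force on a finger pad.
Only numpy, scipy, OpenCV 4.12 (cv2) and the standard library are available. Lean on these libraries where they do the work, as an engineer would, in place of code of your own. Each camera call takes 0.05 s, during which the arm holds its last target. There are 200 camera calls.

## Working session

There is one attempt and no reset: what is moved stays moved. The work goes in short steps, Python scripts to look and compute and a tool call to move; the robot and the scene stay as the last step left them, time stands still between calls to the robot, and variables do not carry over. Pictures are saved under pics/ and viewed, at most 10 in all, crops included, and the job is handed in when it is done.

Besides the shell and the picture viewer there is one more tool, called as name(argument=value, ...) on one line, values as JSON. drive_tool: Moves the arm, as the interface text tells. Its arguments: {"type":"object","properties":{"rows":{"type":"array","items":{"type":"object","properties":{"grip":{"type":"number"},"translation":{"type":"array","items":{"type":"number","minimum":-1,"maximum":1}},"angular":{"type":"array","items":{"type":"number","minimum":-1,"maximum":1}}}}}},"required":["rows"]}

```bash
ls; mkdir -p pics
cat > h.py <<'E'
from rig import bot
import numpy as np, cv2
def cam(n):
    p=bot.camera_params(n); f=210/np.tan(np.radians(p['vertical_fov'])/2)
    return f,p['cx'],p['cy'],np.array(p['R']),np.array(p['t'])
def pix(n,X):
    f,cx,cy,R,t=cam(n); c=np.atleast_2d(X)@R.T+t
    return np.c_[cx+f*c[:,0]/c[:,2],cy+f*c[:,1]/c[:,2]]
def ray(n,u,v,z):
    f,cx,cy,R,t=cam(n); d=R.T@np.array([(u-cx)/f,(v-cy)/f,1]); o=-R.T@t
    return o+d*(z-o[2])/d[2]
def snap(n,name,crop=None,k=1):
    im=cv2.cvtColor(np.asarray(bot.capture(n)),cv2.COLOR_RGB2BGR)
    if crop: x0,y0,x1,y1=crop; im=im[y0:y1,x0:x1]
    cv2.imwrite('pics/'+name+'.png',cv2.resize(im,None,fx=k,fy=k,interpolation=cv2.INTER_CUBIC))
E
python3 - <<'E'
from h import *
for n in('scene','top','wrist'):
    snap(n,n+'0'); f,cx,cy,R,t=cam(n); print(n,f,cx,cy,(-R.T@t).round(3),R[2].round(2))
a=cv2.imread('pics/scene0.png');b=cv2.imread('pics/top0.png');c=cv2.imread('pics/wrist0.png')
s=bot.get_state();print(s['clock'],s['tcp_pos'],np.round(s['orientation'],3))
E
```

```text
pics
scene 518.8476486068254 290.41972316814184 202.2512039755413 [-0.164 -0.657  0.848] [ 0.52  0.56 -0.64]
top 537.9887124245721 282.8962942149412 194.56009508957968 [0.13  0.147 1.344] [ 0.26 -0.08 -0.96]
wrist 373.73646661764013 275.7745190342468 198.58292855582803 [0.282 0.562 0.384] [-0.26  0.09 -0.96]
0.15 [0.21058582 0.58830463 0.40393726] [[ 0.941 -0.337 -0.   ]
 [-0.337 -0.941 -0.002]
 [ 0.     0.002 -1.   ]]
```

View pics/top0.png

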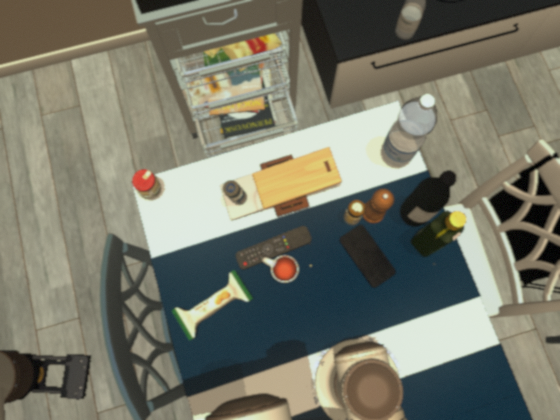

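View pics/scene0.png

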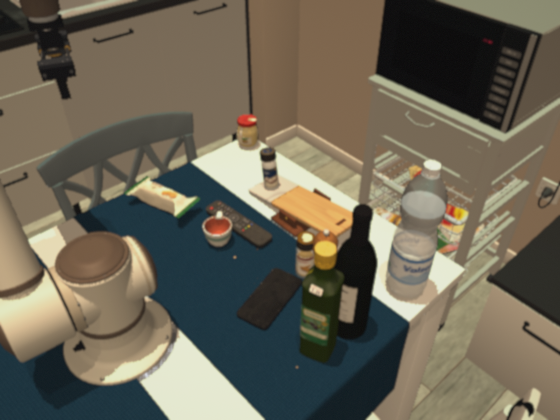

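The top view shows the board at about (222..342, 150..217), its marble end to the left, with the jar near (234,190). I'll take an enlarged crop.

Run:
```python
from h import *
snap('top','top1',(130,130,400,260),2.96)
```

```text
(no output)
```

View pics/top1.png

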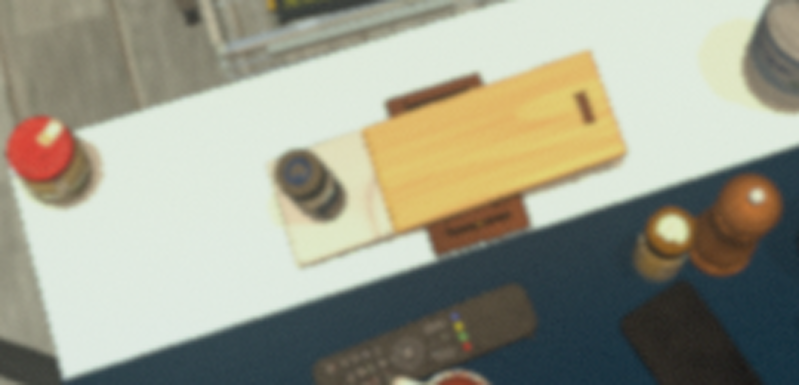

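Run:
```python
from h import *
k=2.96
def P(u,v,z): return ray('top',130+(u+.5)/k-.5,130+(v+.5)/k-.5,z)
for n,u,v,z in [('wR',592,50,.056),('wr',627,153,.056),('mL',268,162,.0145),('ml',301,267,.0145),('jT',362,130,.027),('jB',396,232,.027),
 ('foot a',387,102,.01),('foot b',479,74,.01),('foot c',440,255,.01),('foot d',531,228,.01),
 ('jar cap',298,170,.12),('jar base',330,203,.017),('mill top',757,198,.17),('other cap',670,230,.107),('remote l',330,370,.02),('remote r',530,300,.02),('must',42,148,.086),('runner L',66,378,.002),('runner R',700,178,.002)]:
    print(n,P(u,v,z).round(4))
```

```text
wR [ 0.5643 -0.1115  0.056 ]
wr [ 0.4675 -0.1116  0.056 ]
mL [0.5586 0.1829 0.0145]
ml [0.4599 0.1795 0.0145]
jT [0.5597 0.097  0.027 ]
jB [0.4635 0.0936 0.027 ]
foot a [0.5841 0.0682 0.01  ]
foot b [ 0.5864 -0.0174  0.01  ]
foot c [0.4375 0.0622 0.01  ]
foot d [ 0.4384 -0.02    0.01  ]
jar cap [0.5113 0.1587 0.12  ]
jar base [0.507  0.1408 0.017 ]
mill top [ 0.3753 -0.173   0.17  ]
other cap [ 0.383  -0.1144  0.107 ]
remote l [0.3662 0.1789 0.02  ]
remote r [0.3761 0.0006 0.02  ]
must [0.5998 0.357  0.086 ]
runner L [0.4259 0.3955 0.002 ]
runner R [ 0.4418 -0.1769  0.002 ]
```

```bash
cat >> h.py <<'E'
from scipy.spatial.transform import Rotation as Ro
def Rt(yaw=1.5,tilt=0.):
    # tool y = -bar axis x, tool x ~ world -y ; tilt (rad): tool axis leans back to +y at the top
    B=Ro.from_euler('z',yaw,degrees=True).as_matrix(); s,c=np.sin(tilt),np.cos(tilt)
    return B@np.array([[0,-1,0],[-c,0,-s],[s,0,-c]],float)
def rel(g,R,p0=None,R0=None):
    s=bot.get_state(); p0=np.array(s['tcp_pos']) if p0 is None else p0; R0=np.array(s['orientation']) if R0 is None else R0
    tcp=np.array(g)-.164*R[:,2]
    d=R0.T@(tcp-p0); w=Ro.from_matrix(R0.T@R).as_rotvec(degrees=True)
    print('tcp',tcp.round(3),'trans',(d/.5).round(4),'ang',(w/60).round(4),'rows',max(np.linalg.norm(d)/.0625,np.linalg.norm(w)/10.7).round(1))
    return tcp,R
E
python3 - <<'E'
from h import *
R=Rt(1.5,.14)
print(R.round(3), np.linalg.det(R))
b=np.array([.509,.142,.020]); a=-R[:,2]
rel(b+a*.18,R)
E
```

```text
[[ 0.026 -1.     0.004]
 [-0.99  -0.026 -0.139]
 [ 0.14   0.    -0.99 ]] 0.9999999999999997
tcp [0.508 0.19  0.361] trans [0.8281 0.5496 0.0877] ang [-0.0792  0.1164  1.1447] rows 8.0
```

drive_tool(rows=[{"grip": 87,"translation": [0.104,0.069,0.011],"angular": [-0.01,0.014,0.14]},{"grip": 87,"translation": [0.208,0.138,0.022],"angular": [-0.02,0.028,0.28]},{"grip": 87,"translation": [0.312,0.207,0.033],"angular": [-0.03,0.042,0.42]},{"grip": 87,"translation": [0.416,0.276,0.044],"angular": [-0.04,0.056,0.56]},{"grip": 87,"translation": [0.52,0.345,0.055],"angular": [-0.05,0.07,0.7]},{"grip": 87,"translation": [0.624,0.414,0.066],"angular": [-0.06,0.084,0.84]},{"grip": 87,"translation": [0.728,0.483,0.077],"angular": [-0.07,0.1,0.98]},{"grip": 87,"translation": [0.828,0.55,0.088],"angular": [-0.07,0.1,1.0]},{"grip": 87,"translation": [0.828,0.55,0.088],"angular": [-0.07,0.1,1.0]},{"grip": 87,"translation": [0.828,0.55,0.088],"angular": [-0.07,0.1,1.0]}])

```text
clock: 1.45
tcp_pos: [0.5078, 0.1898, 0.3606]
orientation: [[0.176, -0.984, 0.011], [-0.977, -0.176, -0.121], [0.121, 0.011, -0.993]]
ft_force: [-0.4, 1.3, 0.5]
opening: 0.997
finger_force: 0.0
```

Run:
```python
from h import *
print(bot.get_state()['joints'])
R=Rt(1.5,.14)
b=np.array([.509,.142,.020]); a=-R[:,2]
rel(b+a*.18,R)
snap('wrist','w1',None,1.4)
print(pix('wrist',[b,b+a*.105,[.515,-.11,.056],[.509,.181,.0145]]))
```

```text
[ 38.91512413  16.57639625 -17.04318962   6.67950741 -60.45044143
 -32.23363244]
tcp [0.508 0.19  0.361] trans [-0.0004 -0.0001 -0.0001] ang [-0.0087  0.0168  0.1442] rows 0.8
[[ 279.91371187  173.29085418]
 [ 279.8364146   212.09031172]
 [ 338.23133788 -184.42417802]
 [ 272.15757583  214.58655621]]
```

View pics/w1.png

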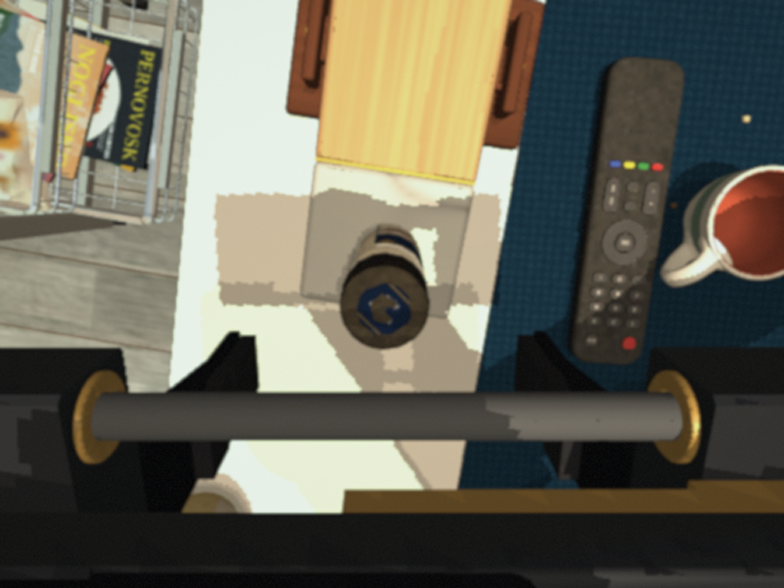

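The wrist view shows the cap centre at (385,301), the marble joint at (316,162) to (472,185), the marble end corners at about (302,294) and (447,319), and foot corners at (287,113) and (517,148).

Run:
```python
from h import *
for n,u,v,z in [('cap',385,301,.124),('jT',316,162,.027),('jB',472,185,.027),('mL',302,294,.0145),('ml',447,319,.0145),('foot a',287,113,.01),('foot c',517,148,.01)]:
    print(n,ray('wrist',u/1.4,v/1.4,z).round(4))
R=Rt(1.5,.14)
b=np.array([.511,.1425,.020]); a=-R[:,2]
rel(b+a*.06,R)
```

```text
cap [0.5112 0.159  0.124 ]
jT [0.5631 0.1016 0.027 ]
jB [0.4675 0.0982 0.027 ]
mL [0.5605 0.1858 0.0145]
ml [0.464  0.1857 0.0145]
foot a [0.5878 0.0745 0.01  ]
foot c [0.4412 0.0696 0.01  ]
tcp [0.51  0.174 0.242] trans [ 0.0048 -0.0019  0.2404] ang [-0.0091  0.017   0.1455] rows 1.9
```

drive_tool(rows=[{"grip": 87,"translation": [0.0,-0.002,0.0],"angular": [-0.009,0.017,0.145]},{"grip": 87,"translation": [0.001,-0.003,0.1],"angular": [-0.009,0.017,0.145]},{"grip": 87,"translation": [0.001,-0.003,0.18],"angular": [-0.009,0.017,0.145]},{"grip": 87,"translation": [0.001,-0.003,0.236],"angular": [-0.009,0.017,0.145]},{"grip": 87,"translation": [0.001,-0.003,0.238],"angular": [-0.009,0.017,0.145]},{"grip": 35,"translation": [0.001,-0.003,0.238],"angular": [-0.009,0.017,0.145]},{"grip": 30,"translation": [0.001,-0.003,0.238],"angular": [-0.009,0.017,0.145]},{"grip": 30,"translation": [0.001,-0.003,0.238],"angular": [-0.009,0.017,0.145]},{"grip": 30,"translation": [0.001,-0.003,0.238],"angular": [-0.009,0.017,0.145]},{"grip": 30,"translation": [0.001,-0.003,0.238],"angular": [-0.009,0.017,0.145]}])

```text
clock: 2.75
tcp_pos: [0.5106, 0.1753, 0.2429]
orientation: [[0.026, -1.0, 0.004], [-0.99, -0.026, -0.14], [0.14, -0.0, -0.99]]
ft_force: [0.2, 0.0, -1.2]
opening: 0.515
finger_force: 0.0
```

Run:
```python
from h import *
s=bot.get_state(); print(s['tcp_pos'],s['opening']*87,s['finger_force'],s['ft_force'])
rel([.47,.32,.16],Rt(1.5,0))
```

```text
[0.5106274  0.17525761 0.24290064] 44.84819635813292 0.0 [ 0.19221076  0.03599565 -1.20866715]
tcp [0.47  0.32  0.324] trans [-0.266   0.0737 -0.2013] ang [-0.0003 -0.1337 -0.0002] rows 2.7
```

Fingers are still closing, so I'll wait and then lift along the jar axis.

drive_tool(rows=[{"grip": 25,"translation": [0,0,0],"angular": [0,0,0]},{"grip": 25,"translation": [0,0,0],"angular": [0,0,0]},{"grip": 25,"translation": [0,0,0],"angular": [0,0,0]},{"grip": 25,"translation": [0,0,-0.01],"angular": [0,0,0]},{"grip": 25,"translation": [0,0,-0.04],"angular": [0,0,0]},{"grip": 25,"translation": [0,0,-0.1],"angular": [0,0,0]},{"grip": 25,"translation": [0,0,-0.18],"angular": [0,0,0]},{"grip": 25,"translation": [-0.08,0.02,-0.2],"angular": [0,-0.04,0]},{"grip": 25,"translation": [-0.16,0.045,-0.2],"angular": [0,-0.09,0]},{"grip": 25,"translation": [-0.22,0.065,-0.2],"angular": [0,-0.134,0]},{"grip": 25,"translation": [-0.266,0.074,-0.2],"angular": [0,-0.134,0]},{"grip": 25,"translation": [-0.266,0.074,-0.2],"angular": [0,-0.134,0]}])

```text
clock: 4.25
tcp_pos: [0.4696, 0.3212, 0.3226]
orientation: [[0.028, -1.0, -0.0], [-1.0, -0.028, -0.001], [0.001, 0.0, -1.0]]
ft_force: [-0.1, 0.4, -1.8]
opening: 0.462
finger_force: 30.0
```

Run:
```python
from h import *
s=bot.get_state(); print(s['tcp_pos'],s['opening']*87,s['finger_force'],s['ft_force'])
rel([.47,.32,.062],Rt(1.5,0))
snap('scene','s1')
a=cv2.imread('pics/s1.png')[90:270,170:370]; cv2.imwrite('pics/s1c.png',cv2.resize(a,None,fx=3.3,fy=3.3,interpolation=cv2.INTER_CUBIC))
```

```text
[0.46955877 0.32117121 0.32261565] 40.18677415053677 29.996788040734828 [-0.11013781  0.44260603 -1.82739561]
tcp [0.47  0.32  0.226] trans [ 0.0021 -0.0009  0.1932] ang [ 0.0005 -0.0013  0.0017] rows 1.5
```

View pics/s1c.png

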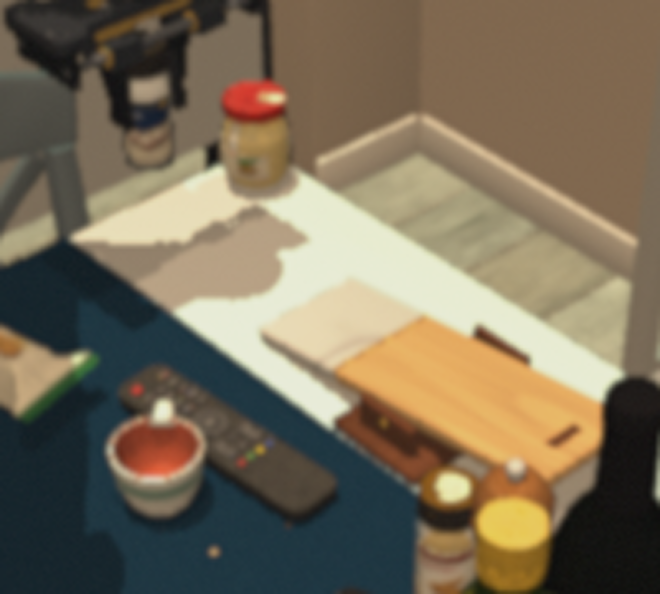

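The jar is held upright at crop (150,120), and the board is still tilted. Next I'll lower the jar.

drive_tool(rows=[{"grip": 25,"translation": [0.001,0,0.09],"angular": [0,0,0]},{"grip": 25,"translation": [0.001,0,0.16],"angular": [0,0,0]},{"grip": 25,"translation": [0.001,0,0.182],"angular": [0,0,0]},{"grip": 25,"translation": [0.001,0,0.19],"angular": [0,0,0]},{"grip": 25,"translation": [0.001,0,0.193],"angular": [0,0,0]},{"grip": 25,"translation": [0.001,0,0.193],"angular": [0,0,0]}])

```text
clock: 5.05
tcp_pos: [0.4701, 0.3197, 0.2277]
orientation: [[0.026, -1.0, 0.001], [-1.0, -0.026, 0.002], [-0.002, -0.002, -1.0]]
ft_force: [-0.0, -0.3, -1.3]
opening: 0.462
finger_force: 30.0
```

drive_tool(rows=[{"grip": 25,"translation": [0,0,0.004],"angular": [0,0,0]},{"grip": 25,"translation": [0,0,0.004],"angular": [0,0,0]}])

```text
clock: 5.3
tcp_pos: [0.47, 0.3197, 0.2252]
orientation: [[0.026, -1.0, 0.001], [-1.0, -0.026, 0.001], [-0.001, -0.001, -1.0]]
ft_force: [0.2, 0.7, 0.3]
opening: 0.461
finger_force: 30.0
```

drive_tool(rows=[{"grip": 25,"translation": [0,0,0.002],"angular": [0,0,0]},{"grip": 25,"translation": [0,0,0.002],"angular": [0,0,0]}])

```text
clock: 5.55
tcp_pos: [0.47, 0.3199, 0.2252]
orientation: [[0.027, -1.0, 0.001], [-1.0, -0.027, 0.001], [-0.001, -0.001, -1.0]]
ft_force: [-1.0, -0.0, 6.9]
opening: 0.464
finger_force: 30.0
```

drive_tool(rows=[{"grip": 87,"translation": [0,0,0],"angular": [0,0,0]},{"grip": 87,"translation": [0,0,0],"angular": [0,0,0]},{"grip": 87,"translation": [0,0,0],"angular": [0,0,0]},{"grip": 87,"translation": [0,0,0],"angular": [0,0,0]},{"grip": 87,"translation": [0,0,-0.05],"angular": [0,0,0]},{"grip": 87,"translation": [0,0,-0.17],"angular": [0,0,0]},{"grip": 87,"translation": [0,0,-0.29],"angular": [0,0,0]},{"grip": 40,"translation": [0.1,-0.02,-0.29],"angular": [0,0,0]},{"grip": 40,"translation": [0.2,-0.08,-0.29],"angular": [0,0,0]},{"grip": 40,"translation": [0.21,-0.08,-0.29],"angular": [0,0,0]},{"grip": 40,"translation": [0.21,-0.08,-0.29],"angular": [0,0,0]}])

```text
clock: 6.92
tcp_pos: [0.5126, 0.2151, 0.3684]
orientation: [[0.025, -1.0, -0.0], [-1.0, -0.025, -0.0], [-0.0, 0.0, -1.0]]
ft_force: [0.4, 0.0, -0.0]
opening: 0.628
finger_force: 0.0
```

Run:
```python
from h import *
s=bot.get_state(); print(s['tcp_pos'],s['opening']*87,s['ft_force'])
rel([.511,.215,.024],Rt(1.5,0))
snap('wrist','w2',None,1.4)
print(pix('scene',[[.47,.32,0],[.47,.32,.105]]))
```

```text
[0.51256368 0.21513417 0.36840677] 54.62705899367812 [ 0.41047507  0.01571507 -0.01137483]
tcp [0.511 0.215 0.188] trans [2.000e-04 3.000e-03 3.608e-01] ang [ 0.0004  0.     -0.0012] rows 2.9
[[219.71117727 168.06556358]
 [216.73226227 135.65168249]]
```

View pics/w2.png

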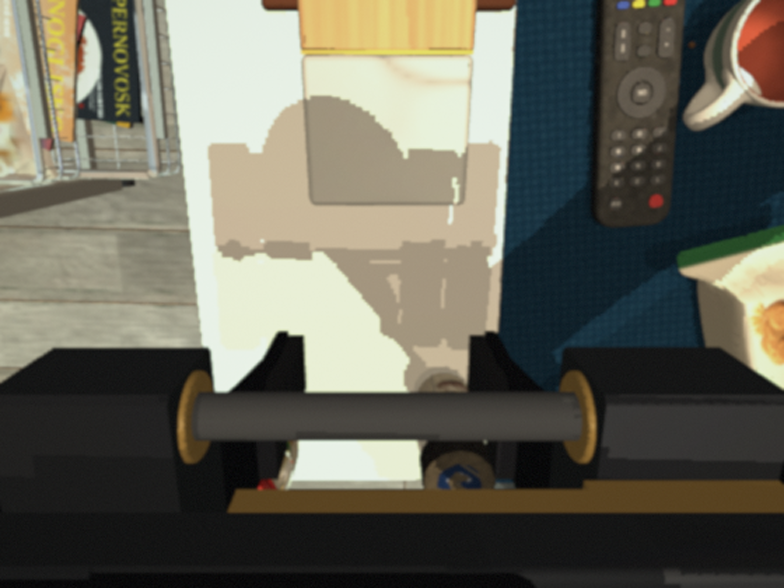

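The board's end corners are at (308,203) and (464,206), and the jar is standing at (460,475).

Run:
```python
from h import *
for n,u,v,z in [('jT',303,53,.027),('jB',473,56,.027),('mL',308,203,.0145),('ml',464,206,.0145)]:
    print(n,ray('wrist',u/1.4,v/1.4,z).round(4))
```

```text
jT [0.5628 0.1001 0.027 ]
jB [0.466  0.0992 0.027 ]
mL [0.5631 0.1872 0.0145]
ml [0.4635 0.1865 0.0145]
```

drive_tool(rows=[{"grip": 40,"translation": [0,0.003,0.12],"angular": [0,0,0]},{"grip": 40,"translation": [0,0.003,0.24],"angular": [0,0,0]},{"grip": 40,"translation": [0,0.003,0.34],"angular": [0,0,0]},{"grip": 40,"translation": [0,0.003,0.361],"angular": [0,0,0]},{"grip": 40,"translation": [0,0.003,0.361],"angular": [0,0,0]}])

```text
clock: 7.6
tcp_pos: [0.5113, 0.2166, 0.1885]
orientation: [[0.028, -1.0, 0.0], [-1.0, -0.028, -0.0], [0.0, -0.0, -1.0]]
ft_force: [-0.2, 0.0, 0.4]
opening: 0.46
finger_force: 0.0
```

```bash
cat >> h.py <<'E'
from scipy.optimize import minimize
def woodpoly(n,x,y,yaw,tilt,pad=0):
    # y: board underside origin y if pivot..., wood top face corners; origin height from bar +-13 pivot
    B=Ro.from_euler('z',yaw,degrees=True).as_matrix()@Ro.from_euler('x',-tilt).as_matrix()
    S=.027; piv=S+13e-3 if tilt>0 else S
    z0=.020-(y-piv)*np.tan(tilt)*1.0
    o=np.array([x,y,z0])
    c=np.array([[-.05,-.15,.014],[.05,-.15,.014],[.05,.06,.014],[-.05,.06,.014]])
    return pix(n,o+c@B.T)
def woodmask(n):
    im=np.asarray(bot.capture(n)); h=cv2.cvtColor(im,cv2.COLOR_RGB2HSV)
    return im,cv2.inRange(h,(8,80,140),(24,255,255))
def iou(n,m,par,roi):
    P=np.zeros(m.shape,np.uint8); cv2.fillPoly(P,[np.round(woodpoly(n,*par)*16).astype(np.int32)],255,shift=4)
    x0,y0,x1,y1=roi; a=P[y0:y1,x0:x1]>0; b=m[y0:y1,x0:x1]>0
    return (a&b).sum()/(a|b).sum()
E
cat > lev.py <<'E'
from h import *
import sys
im,m=woodmask('scene'); roi=(250,160,345,240)
for t in (.14,.1,.05,0,-.05):
    best=max(((iou('scene',m,(x,y,1.5,t),roi),x,y) for x in np.arange(.504,.52,.003) for y in np.arange(-.04,.06,.003)))
    print(t,np.round(best,4))
cv2.imwrite('pics/m.png',np.hstack([cv2.cvtColor(im,cv2.COLOR_RGB2BGR)[150:250,230:360],cv2.cvtColor(m,cv2.COLOR_GRAY2BGR)[150:250,230:360]]).repeat(3,0).repeat(3,1))
E
python3 lev.py
```

```text
0.14 [0.8691 0.51   0.035 ]
0.1 [0.8867 0.51   0.032 ]
0.05 [0.8797 0.51   0.035 ]
0 [0.862 0.513 0.032]
-0.05 [0.8478 0.513  0.029 ]
```

View pics/m.png

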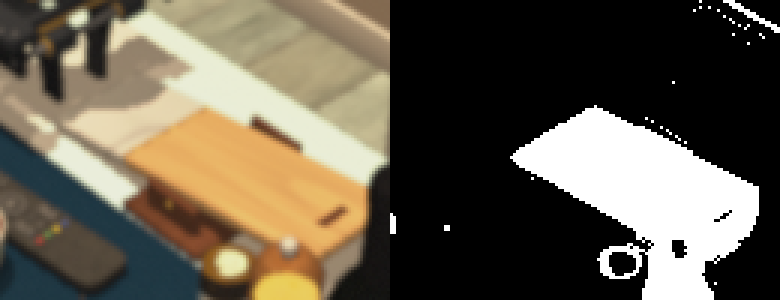

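The scene view shows the wood partly hidden by the mill, so I'll check level from overhead with the wrist camera. First push follows.

drive_tool(rows=[{"grip": 40,"translation": [0.03,0,0],"angular": [0,0,0]},{"grip": 40,"translation": [0.04,0,0],"angular": [0,0,0]},{"grip": 40,"translation": [0.048,0,0],"angular": [0,0,0]},{"grip": 40,"translation": [0.056,0,0],"angular": [0,0,0]},{"grip": 40,"translation": [0.064,0,0],"angular": [0,0,0]},{"grip": 40,"translation": [0.07,0,0],"angular": [0,0,0]}])

```text
clock: 8.4
tcp_pos: [0.5132, 0.1816, 0.1899]
orientation: [[0.027, -1.0, 0.006], [-1.0, -0.027, 0.004], [-0.004, -0.006, -1.0]]
ft_force: [-0.9, 6.2, 2.9]
opening: 0.462
finger_force: 3.0
```

drive_tool(rows=[{"grip": 40,"translation": [-0.04,0,0],"angular": [0,0,0]},{"grip": 40,"translation": [-0.04,0,-0.12],"angular": [0,0,0]},{"grip": 40,"translation": [-0.02,0,-0.24],"angular": [0,0,0]},{"grip": 40,"translation": [0.1,0,-0.36],"angular": [0,0,0]},{"grip": 40,"translation": [0.22,0,-0.45],"angular": [0,0,0]},{"grip": 40,"translation": [0.26,0,-0.46],"angular": [0,0,0]},{"grip": 40,"translation": [0.26,0,-0.46],"angular": [0,0,0]},{"grip": 40,"translation": [0.26,0,-0.46],"angular": [0,0,0]}])

```text
clock: 9.4
tcp_pos: [0.515, 0.0508, 0.4174]
orientation: [[0.026, -1.0, -0.002], [-1.0, -0.026, -0.0], [0.0, 0.002, -1.0]]
ft_force: [-0.3, 0.1, -0.9]
opening: 0.458
finger_force: 0.0
```

Run:
```python
from h import *
print(bot.get_state()['tcp_pos'])
snap('wrist','w3',None,1.4)
```

```text
[0.51500882 0.05078603 0.41737448]
```

View pics/w3.png

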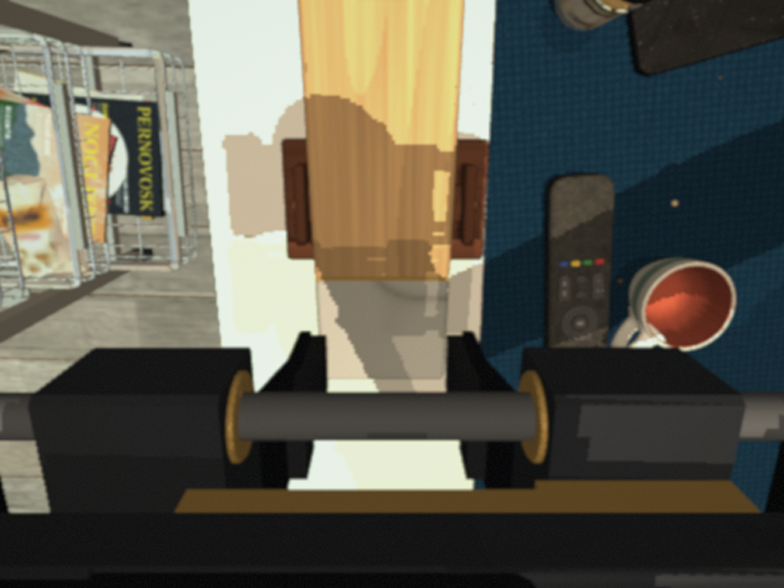

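The overhead view shows the stand foot at (283,139) to (487,142) and (285,258) to (483,259). The board's edges taper from 299..464 at row 0 to 317..448 at row 279, so it is still tilted.

```bash
cat > tl.py <<'E'
from h import *
from scipy.optimize import brentq
def hz(ul,ur,v):
    f=lambda z: np.linalg.norm(ray('wrist',ul,v,z)-ray('wrist',ur,v,z))-.1
    z=brentq(f,-.1,.2); return (ray('wrist',ul,v,z)+ray('wrist',ur,v,z))/2
def measure(show=True):
    im=np.asarray(bot.capture('wrist')); h=cv2.cvtColor(im,cv2.COLOR_RGB2HSV)
    m=cv2.inRange(h,(10,70,70),(26,255,255)); m=cv2.morphologyEx(m,cv2.MORPH_OPEN,np.ones((5,5)))
    n,l,st,c=cv2.connectedComponentsWithStats(m[:235]); k=1+np.argmax(st[1:,4]); m=(l==k)
    end=np.where(m[:,250:300].sum(1)>30)[0].max(); out=[]
    for v in range(2,end-4,4):
        c=np.where(m[v])[0]
        if len(c)>40: out.append(hz(c.min()-.5,c.max()+.5,v))
    o=np.array(out); p=np.polyfit(o[:,1],o[:,2],1); q=np.median(o[:,2]-np.polyval(p,o[:,1]))
    print('slope',p[0].round(3),'z at y=.03',np.polyval(p,.03).round(4),'joint row',end,'joint y@zfit',ray('wrist',275,end+.5,np.polyval(p,.09)).round(4),'x',np.median(o[:,0]).round(4),'n',len(o))
if __name__=='__main__':
    measure()
E
python3 - <<'E'
from tl import *
measure()
for n,u,v,z in [('fa',283,139,.01),('fb',487,142,.01),('fc',285,258,.01),('fd',483,259,.01)]: print(n,ray('wrist',u/1.4,v/1.4,z).round(4))
print(hz(299/1.4,464/1.4,0),hz(317/1.4,448/1.4,279/1.4))
E
```

```text
slope 0.26 z at y=.03 0.0548 joint row 200 joint y@zfit [0.5146 0.0707 0.0704] x 0.5199 n 49
fa [ 0.5897 -0.0152  0.01  ]
fb [ 0.4438 -0.017   0.01  ]
fc [0.5906 0.0723 0.01  ]
fd [0.4399 0.0692 0.01  ]
[ 0.52118295 -0.0992025   0.04562406] [0.51605282 0.08610384 0.01315474]
```

Run:
```python
import cv2,numpy as np
im=cv2.imread('pics/w3.png'); im=cv2.resize(im,(560,420),interpolation=cv2.INTER_AREA)
h=cv2.cvtColor(im,cv2.COLOR_BGR2HSV)
for v in (20,60,130,180,195,210,230,260): print(v,[tuple(h[v,c]) for c in (195,208,216,222,230,275,310,318,324,330,338)])
```

```text
20 [(np.uint8(57), np.uint8(11), np.uint8(238)), (np.uint8(57), np.uint8(11), np.uint8(238)), (np.uint8(18), np.uint8(133), np.uint8(222)), (np.uint8(21), np.uint8(120), np.uint8(228)), (np.uint8(21), np.uint8(122), np.uint8(228)), (np.uint8(18), np.uint8(131), np.uint8(228)), (np.uint8(22), np.uint8(120), np.uint8(228)), (np.uint8(22), np.uint8(119), np.uint8(228)), (np.uint8(27), np.uint8(106), np.uint8(228)), (np.uint8(18), np.uint8(75), np.uint8(212)), (np.uint8(60), np.uint8(11), np.uint8(239))]
60 [(np.uint8(57), np.uint8(11), np.uint8(240)), (np.uint8(57), np.uint8(11), np.uint8(240)), (np.uint8(21), np.uint8(46), np.uint8(205)), (np.uint8(20), np.uint8(124), np.uint8(230)), (np.uint8(20), np.uint8(121), np.uint8(229)), (np.uint8(18), np.uint8(130), np.uint8(229)), (np.uint8(22), np.uint8(119), np.uint8(230)), (np.uint8(25), np.uint8(112), np.uint8(230)), (np.uint8(26), np.uint8(109), np.uint8(229)), (np.uint8(55), np.uint8(12), np.uint8(238)), (np.uint8(60), np.uint8(10), np.uint8(240))]
130 [(np.uint8(19), np.uint8(57), np.uint8(201)), (np.uint8(10), np.uint8(160), np.uint8(
[... 2224 characters left out ...]
uint8(50), np.uint8(132)), (np.uint8(19), np.uint8(53), np.uint8(129)), (np.uint8(19), np.uint8(56), np.uint8(163)), (np.uint8(19), np.uint8(57), np.uint8(162)), (np.uint8(19), np.uint8(57), np.uint8(201))]
260 [(np.uint8(54), np.uint8(11), np.uint8(241)), (np.uint8(150), np.uint8(64), np.uint8(12)), (np.uint8(15), np.uint8(30), np.uint8(17)), (np.uint8(0), np.uint8(16), np.uint8(16)), (np.uint8(60), np.uint8(20), np.uint8(13)), (np.uint8(20), np.uint8(54), np.uint8(132)), (np.uint8(20), np.uint8(54), np.uint8(166)), (np.uint8(20), np.uint8(55), np.uint8(112)), (np.uint8(30), np.uint8(17), np.uint8(15)), (np.uint8(30), np.uint8(30), np.uint8(17)), (np.uint8(120), np.uint8(21), np.uint8(12))]
```

```bash
sed -i 's/(10,70,70),(26,255,255)/(14,90,90),(29,255,255)/; s/np.polyval(p,.09))\.round/np.polyval(p,.085)).round/' tl.py; python3 tl.py
python3 - <<'E'
from h import *
print(bot.get_state()['tcp_pos']); rel([.514,.215,.024],Rt(1.3,0))
E
```

```text
slope -0.113 z at y=.03 0.0314 joint row 199 joint y@zfit [0.5144 0.0829 0.0251] x 0.5197 n 49
[0.51529076 0.05158026 0.4168365 ]
tcp [0.514 0.215 0.188] trans [-0.3272 -0.0076  0.4574] ang [ 0.0026 -0.0008  0.0045] rows 4.5
```

drive_tool(rows=[{"grip": 40,"translation": [-0.11,-0.004,0.0],"angular": [0,0,0]},{"grip": 40,"translation": [-0.22,-0.007,0.05],"angular": [0,0,0]},{"grip": 40,"translation": [-0.31,-0.007,0.12],"angular": [0,0,0]},{"grip": 40,"translation": [-0.312,-0.007,0.24],"angular": [0,0,0]},{"grip": 40,"translation": [-0.312,-0.007,0.36],"angular": [0,0,0]},{"grip": 40,"translation": [-0.312,-0.007,0.45],"angular": [0,0,0]},{"grip": 40,"translation": [-0.295,-0.007,0.457],"angular": [0,0,0]},{"grip": 40,"translation": [-0.27,-0.007,0.457],"angular": [0,0,0]},{"grip": 40,"translation": [-0.258,-0.007,0.457],"angular": [0,0,0]},{"grip": 40,"translation": [-0.25,-0.007,0.457],"angular": [0,0,0]},{"grip": 40,"translation": [-0.242,-0.007,0.457],"angular": [0,0,0]},{"grip": 40,"translation": [-0.242,-0.007,0.457],"angular": [0,0,0]}])

```text
clock: 11.05
tcp_pos: [0.5163, 0.1719, 0.1907]
orientation: [[0.027, -1.0, 0.003], [-1.0, -0.027, 0.002], [-0.001, -0.003, -1.0]]
ft_force: [1.3, 3.1, 0.9]
opening: 0.461
finger_force: 1.5
```

drive_tool(rows=[{"grip": 40,"translation": [-0.05,0,0],"angular": [0,0,0]},{"grip": 40,"translation": [-0.05,0,-0.12],"angular": [0,0,0]},{"grip": 40,"translation": [-0.02,0,-0.24],"angular": [0,0,0]},{"grip": 40,"translation": [0.1,0,-0.36],"angular": [0,0,0]},{"grip": 40,"translation": [0.21,0,-0.45],"angular": [0,0,0]},{"grip": 40,"translation": [0.242,0,-0.457],"angular": [0,0,0]},{"grip": 40,"translation": [0.242,0,-0.457],"angular": [0,0,0]},{"grip": 40,"translation": [0.242,0,-0.457],"angular": [0,0,0]}])

```text
clock: 12.05
tcp_pos: [0.5183, 0.0503, 0.4171]
orientation: [[0.025, -1.0, -0.003], [-1.0, -0.025, -0.001], [0.001, 0.003, -1.0]]
ft_force: [-0.2, 0.5, -0.4]
opening: 0.465
finger_force: 0.0
```

```bash
python3 tl.py; python3 -c "
from h import *
print(bot.get_state()['tcp_pos'])"
```

```text
slope -0.113 z at y=.03 0.0323 joint row 191 joint y@zfit [0.5175 0.0733 0.0261] x 0.5205 n 47
[0.51842965 0.05080486 0.41674044]
```

drive_tool(rows=[{"grip": 40,"translation": [-0.11,0,0.0],"angular": [0,0,0]},{"grip": 40,"translation": [-0.22,0,0.05],"angular": [0,0,0]},{"grip": 40,"translation": [-0.3,-0.002,0.12],"angular": [0,0,0]},{"grip": 40,"translation": [-0.304,-0.002,0.24],"angular": [0,0,0]},{"grip": 40,"translation": [-0.304,-0.002,0.36],"angular": [0,0,0]},{"grip": 40,"translation": [-0.304,-0.002,0.45],"angular": [0,0,0]},{"grip": 40,"translation": [-0.28,-0.002,0.457],"angular": [0,0,0]},{"grip": 40,"translation": [-0.252,-0.002,0.457],"angular": [0,0,0]},{"grip": 40,"translation": [-0.24,-0.002,0.457],"angular": [0,0,0]},{"grip": 40,"translation": [-0.232,-0.002,0.457],"angular": [0,0,0]},{"grip": 40,"translation": [-0.224,-0.002,0.457],"angular": [0,0,0]},{"grip": 40,"translation": [-0.224,-0.002,0.457],"angular": [0,0,0]}])

```text
clock: 13.6
tcp_pos: [0.5176, 0.163, 0.1907]
orientation: [[0.027, -1.0, 0.003], [-1.0, -0.027, 0.001], [-0.001, -0.003, -1.0]]
ft_force: [1.1, 3.3, 2.7]
opening: 0.453
finger_force: 1.6
```

drive_tool(rows=[{"grip": 40,"translation": [-0.05,0,0],"angular": [0,0,0]},{"grip": 40,"translation": [-0.05,0,-0.12],"angular": [0,0,0]},{"grip": 40,"translation": [-0.02,0,-0.24],"angular": [0,0,0]},{"grip": 40,"translation": [0.1,0,-0.36],"angular": [0,0,0]},{"grip": 40,"translation": [0.2,0.003,-0.45],"angular": [0,0,0]},{"grip": 40,"translation": [0.224,0.004,-0.457],"angular": [0,0,0]},{"grip": 40,"translation": [0.224,0.004,-0.457],"angular": [0,0,0]},{"grip": 40,"translation": [0.224,0.004,-0.457],"angular": [0,0,0]}])

```text
clock: 14.6
tcp_pos: [0.5173, 0.0504, 0.4169]
orientation: [[0.025, -1.0, -0.003], [-1.0, -0.025, -0.001], [0.001, 0.003, -1.0]]
ft_force: [0.6, 0.9, -0.8]
opening: 0.46
finger_force: 0.0
```

```bash
python3 tl.py; python3 -c "
from h import *
print(bot.get_state()['tcp_pos'])"
```

```text
slope -0.005 z at y=.03 0.0315 joint row 183 joint y@zfit [0.5168 0.0636 0.0312] x 0.5214 n 45
[0.51746743 0.05089378 0.41659547]
```

The board has tipped level, so its centre of mass is 4–13 mm off the bar centre. I'll push 9 mm more to centre it.

drive_tool(rows=[{"grip": 40,"translation": [-0.11,0,0.0],"angular": [0,0,0]},{"grip": 40,"translation": [-0.22,0,0.05],"angular": [0,0,0]},{"grip": 40,"translation": [-0.29,0.002,0.12],"angular": [0,0,0]},{"grip": 40,"translation": [-0.292,0.002,0.24],"angular": [0,0,0]},{"grip": 40,"translation": [-0.292,0.002,0.36],"angular": [0,0,0]},{"grip": 40,"translation": [-0.292,0.002,0.442],"angular": [0,0,0]},{"grip": 40,"translation": [-0.26,0.002,0.442],"angular": [0,0,0]},{"grip": 40,"translation": [-0.234,0.002,0.442],"angular": [0,0,0]},{"grip": 40,"translation": [-0.224,0.002,0.442],"angular": [0,0,0]},{"grip": 40,"translation": [-0.216,0.002,0.442],"angular": [0,0,0]},{"grip": 40,"translation": [-0.21,0.002,0.442],"angular": [0,0,0]},{"grip": 40,"translation": [-0.206,0.002,0.442],"angular": [0,0,0]}])

```text
clock: 16.15
tcp_pos: [0.5147, 0.1541, 0.1979]
orientation: [[0.027, -1.0, 0.003], [-1.0, -0.027, 0.002], [-0.002, -0.003, -1.0]]
ft_force: [-0.3, 4.4, 0.5]
opening: 0.461
finger_force: 2.3
```

drive_tool(rows=[{"grip": 40,"translation": [0,0,0],"angular": [0,0,0]},{"grip": 40,"translation": [-0.02,0,0],"angular": [0,0,0]},{"grip": 40,"translation": [-0.06,0,0],"angular": [0,0,0]},{"grip": 40,"translation": [-0.06,0,-0.12],"angular": [0,0,0]},{"grip": 40,"translation": [-0.02,0,-0.24],"angular": [0,0,0]},{"grip": 40,"translation": [0.1,0,-0.36],"angular": [0,0,0]},{"grip": 40,"translation": [0.19,0,-0.44],"angular": [0,0,0]},{"grip": 40,"translation": [0.206,0,-0.442],"angular": [0,0,0]},{"grip": 40,"translation": [0.206,0,-0.442],"angular": [0,0,0]},{"grip": 40,"translation": [0.206,0,-0.442],"angular": [0,0,0]}])

```text
clock: 17.4
tcp_pos: [0.5166, 0.0514, 0.417]
orientation: [[0.026, -1.0, -0.002], [-1.0, -0.026, -0.0], [0.0, 0.002, -1.0]]
ft_force: [-0.8, -0.0, -0.7]
opening: 0.459
finger_force: 0.0
```

```bash
python3 tl.py
python3 - <<'E'
from h import *
print(bot.get_state()['tcp_pos'])
snap('wrist','w4',None,1.4)
E
```

```text
slope 0.17 z at y=.03 0.0334 joint row 171 joint y@zfit [0.5167 0.0497 0.0428] x 0.5221 n 42
[0.51671841 0.05153147 0.41675181]
```

View pics/w4.png

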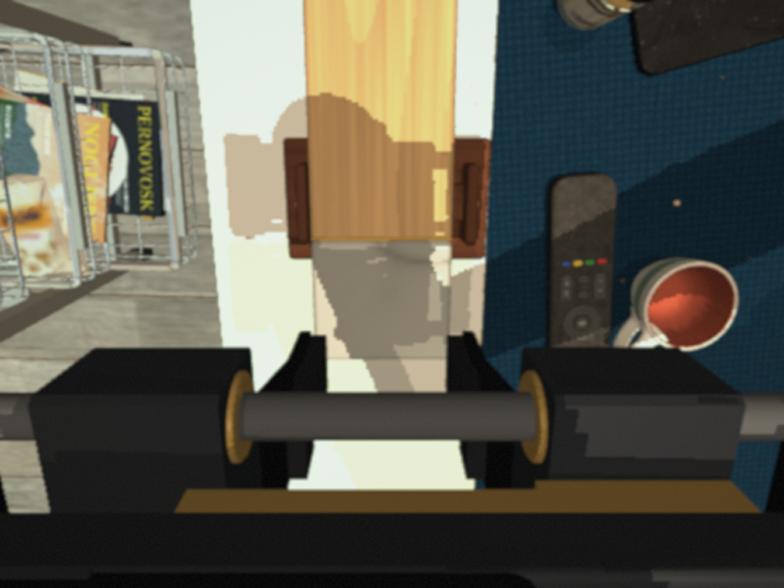

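The view shows the board nearly level, perhaps rocking (edges 306..457 at row 0, 311..451 at row 241). I'll let it settle and measure again.

drive_tool(rows=[{"grip": 40,"translation": [0,0,0]},{"grip": 40,"translation": [0,0,0]},{"grip": 40,"translation": [0,0,0]},{"grip": 40,"translation": [0,0,0]},{"grip": 40,"translation": [0,0,0]},{"grip": 40,"translation": [0,0,0]},{"grip": 40,"translation": [0,0,0]},{"grip": 40,"translation": [0,0,0]},{"grip": 40,"translation": [0,0,0]},{"grip": 40,"translation": [0,0,0]}])

```text
invalid input
```

```bash
for i in 1 2 3 4; do python3 tl.py; done
```

```text
slope 0.065 z at y=.03 0.0319 joint row 172 joint y@zfit [0.5168 0.0522 0.0355] x 0.5224 n 42
slope 0.015 z at y=.03 0.0325 joint row 172 joint y@zfit [0.517  0.0527 0.0333] x 0.5224 n 42
slope 0.015 z at y=.03 0.0326 joint row 173 joint y@zfit [0.5172 0.0536 0.0334] x 0.5224 n 42
slope 0.057 z at y=.03 0.0322 joint row 172 joint y@zfit [0.5174 0.0522 0.0353] x 0.5224 n 42
```

drive_tool(rows=[{"grip": 87,"translation": [0,0,0],"angular": [0,0,0]},{"grip": 87,"translation": [0,0,0],"angular": [0,0,0]},{"grip": 87,"translation": [0,0,0],"angular": [0,0,0]},{"grip": 87,"translation": [0,0,0],"angular": [0,0,0]},{"grip": 87,"translation": [0,0,0],"angular": [0,0,0]},{"grip": 87,"translation": [0,0,0],"angular": [0,0,0]},{"grip": 87,"translation": [0,0,0],"angular": [0,0,0]},{"grip": 87,"translation": [0,0,0],"angular": [0,0,0]},{"grip": 87,"translation": [0,0,0],"angular": [0,0,0]},{"grip": 87,"translation": [0,0,0],"angular": [0,0,0]},{"grip": 87,"translation": [0,0,0],"angular": [0,0,0]},{"grip": 87,"translation": [0,0,0],"angular": [0,0,0]}])

```text
clock: 19.2
tcp_pos: [0.5169, 0.0506, 0.4181]
orientation: [[0.026, -1.0, 0.0], [-1.0, -0.026, 0.0], [-0.0, -0.0, -1.0]]
ft_force: [-0.1, -0.3, 0.5]
opening: 0.995
finger_force: 0.0
```

```bash
for i in 1 2 3; do python3 tl.py; done
python3 - <<'E'
from tl import *
import cv2
# manual check from w4
for n,u,v,z in [('fa',285,138,.01),('fb',490,138,.01),('fc',289,258,.01),('fd',486,258,.01),('bL0',306,1,.034),('bR0',457,1,.034),('bLj',311,241,.034),('bRj',451,241,.034),('mL',314,359,.034),('mR',446,359,.034)]: print(n,ray('wrist',u/1.4,v/1.4,z).round(4))
rel([.47,.32,.20],Rt(1.5,0)); rel([.47,.32,.062],Rt(1.5,0))
E
```

```text
slope 0.075 z at y=.03 0.0314 joint row 172 joint y@zfit [0.5178 0.0518 0.0355] x 0.5223 n 42
slope 0.124 z at y=.03 0.0329 joint row 172 joint y@zfit [0.5178 0.0509 0.0397] x 0.5223 n 42
slope 0.136 z at y=.03 0.0329 joint row 172 joint y@zfit [0.5178 0.0508 0.0404] x 0.5223 n 42
fa [ 0.5913 -0.0165  0.01  ]
fb [ 0.4444 -0.0203  0.01  ]
fc [0.5906 0.072  0.01  ]
fd [0.4403 0.0681 0.01  ]
bL0 [ 0.5713 -0.1007  0.034 ]
bR0 [ 0.4765 -0.1031  0.034 ]
bLj [0.5703 0.0532 0.034 ]
bRj [0.471  0.0506 0.034 ]
mL [0.5693 0.1444 0.034 ]
mR [0.4693 0.1418 0.034 ]
tcp [0.47  0.32  0.364] trans [-0.541   0.0797  0.1082] ang [ 0.      0.     -0.0001] rows 4.5
tcp [0.47  0.32  0.226] trans [-0.541   0.0796  0.3842] ang [ 0.      0.     -0.0001] rows 5.3
```

drive_tool(rows=[{"grip": 87,"translation": [0,0,0],"angular": [0,0,0]},{"grip": 87,"translation": [0,0,0],"angular": [0,0,0]},{"grip": 87,"translation": [0,0,0],"angular": [0,0,0]},{"grip": 87,"translation": [0,0,0],"angular": [0,0,0]},{"grip": 87,"translation": [0,0,0],"angular": [0,0,0]},{"grip": 87,"translation": [0,0,0],"angular": [0,0,0]},{"grip": 87,"translation": [0,0,0],"angular": [0,0,0]},{"grip": 87,"translation": [0,0,0],"angular": [0,0,0]}])

```text
clock: 20.35
tcp_pos: [0.5169, 0.0506, 0.4181]
orientation: [[0.026, -1.0, -0.0], [-1.0, -0.026, 0.0], [-0.0, 0.0, -1.0]]
ft_force: [0.5, -0.4, -0.4]
opening: 1.003
finger_force: 0.0
```

Run:
```python
from tl import *
for i in range(20): measure()
```

```text
slope 0.08 z at y=.03 0.0315 joint row 172 joint y@zfit [0.5178 0.0518 0.0359] x 0.5223 n 42
slope 0.037 z at y=.03 0.0316 joint row 173 joint y@zfit [0.5178 0.0533 0.0336] x 0.5223 n 42
slope 0.04 z at y=.03 0.0316 joint row 173 joint y@zfit [0.5178 0.0532 0.0338] x 0.5223 n 42
slope 0.081 z at y=.03 0.0318 joint row 172 joint y@zfit [0.5178 0.0517 0.0362] x 0.5223 n 42
slope 0.112 z at y=.03 0.0325 joint row 172 joint y@zfit [0.5178 0.0512 0.0387] x 0.5223 n 42
slope 0.11 z at y=.03 0.0324 joint row 172 joint y@zfit [0.5178 0.0512 0.0385] x 0.5223 n 42
slope 0.074 z at y=.03 0.0315 joint row 172 joint y@zfit [0.5178 0.0518 0.0356] x 0.5223 n 42
slope 0.036 z at y=.03 0.0314 joint row 173 joint y@zfit [0.5178 0.0533 0.0333] x 0.5223 n 42
slope 0.051 z at y=.03 0.032 joint row 173 joint y@zfit [0.5178 0.053  0.0348] x 0.5223 n 42
slope 0.09 z at y=.03 0.032 joint row 172 joint y@zfit [0.5178 0.0515 0.037 ] x 0.5223 n 42
slope 0.116 z at y=.03 0.033 joint row 172 joint y@zfit [0.5178 0.051  0.0393] x 0.5223 n 42
slope 0.102 z at y=.03 0.0325 joint row 172 joint y@zfit [0.5178 0.0513 0.0381] x 0.5223 n 42
slope 0.065 z at y=.03 0.0318 joint row 172 joint y@zfit [0.5178 0.0519 0.0354] x 0.5223 n 42
slope 0.033 z at y=.03 0.0313 joint row 173 joint y@zfit [0.5178 0.0534 0.0331] x 0.5223 n 42
slope 0.062 z at y=.03 0.0316 joint row 172 joint y@zfit [0.5178 0.052  0.035 ] x 0.5223 n 42
slope 0.1 z at y=.03 0.0321 joint row 172 joint y@zfit [0.5178 0.0514 0.0376] x 0.5223 n 42
slope 0.105 z at y=.03 0.0323 joint row 172 joint y@zfit [0.5178 0.0513 0.038 ] x 0.5223 n 42
slope 0.076 z at y=.03 0.0314 joint row 172 joint y@zfit [0.5178 0.0518 0.0356] x 0.5223 n 42
slope 0.041 z at y=.03 0.0313 joint row 173 joint y@zfit [0.5178 0.0533 0.0335] x 0.5223 n 42
slope 0.05 z at y=.03 0.0317 joint row 173 joint y@zfit [0.5178 0.0531 0.0345] x 0.5223 n 42
```

drive_tool(rows=[{"grip": 87,"translation": [0,0,0],"angular": [0,0,0]},{"grip": 87,"translation": [0,0,0],"angular": [0,0,0]},{"grip": 87,"translation": [0,0,0],"angular": [0,0,0]},{"grip": 87,"translation": [0,0,0],"angular": [0,0,0]},{"grip": 87,"translation": [0,0,0],"angular": [0,0,0]},{"grip": 87,"translation": [0,0,0],"angular": [0,0,0]},{"grip": 87,"translation": [0,0,0],"angular": [0,0,0]},{"grip": 87,"translation": [0,0,0],"angular": [0,0,0]},{"grip": 87,"translation": [0,0,0],"angular": [0,0,0]},{"grip": 87,"translation": [0,0,0],"angular": [0,0,0]},{"grip": 87,"translation": [0,0,0],"angular": [0,0,0]},{"grip": 87,"translation": [0,0,0],"angular": [0,0,0]}])

```text
clock: 22.85
tcp_pos: [0.5169, 0.0506, 0.4181]
orientation: [[0.026, -1.0, 0.0], [-1.0, -0.026, 0.0], [-0.0, -0.0, -1.0]]
ft_force: [-0.5, 0.3, 0.4]
opening: 0.998
finger_force: 0.0
```

drive_tool(rows=[{"grip": 87,"translation": [0,0,0],"angular": [0,0,0]},{"grip": 87,"translation": [0,0,0],"angular": [0,0,0]},{"grip": 87,"translation": [0,0,0],"angular": [0,0,0]},{"grip": 87,"translation": [0,0,0],"angular": [0,0,0]},{"grip": 87,"translation": [0,0,0],"angular": [0,0,0]},{"grip": 87,"translation": [0,0,0],"angular": [0,0,0]},{"grip": 87,"translation": [0,0,0],"angular": [0,0,0]},{"grip": 87,"translation": [0,0,0],"angular": [0,0,0]},{"grip": 87,"translation": [0,0,0],"angular": [0,0,0]},{"grip": 87,"translation": [0,0,0],"angular": [0,0,0]},{"grip": 87,"translation": [0,0,0],"angular": [0,0,0]},{"grip": 87,"translation": [0,0,0],"angular": [0,0,0]}])

```text
clock: 24.35
tcp_pos: [0.5169, 0.0506, 0.4181]
orientation: [[0.026, -1.0, -0.0], [-1.0, -0.026, 0.0], [-0.0, 0.0, -1.0]]
ft_force: [-0.5, -0.4, -0.3]
opening: 1.001
finger_force: 0.0
```

Run:
```python
from tl import *
for i in range(7): measure()
```

```text
slope 0.075 z at y=.03 0.0316 joint row 172 joint y@zfit [0.5178 0.0518 0.0357] x 0.5223 n 42
slope 0.07 z at y=.03 0.0315 joint row 172 joint y@zfit [0.5178 0.0519 0.0354] x 0.5222 n 42
slope 0.062 z at y=.03 0.0316 joint row 172 joint y@zfit [0.5178 0.052  0.035 ] x 0.5223 n 42
slope 0.072 z at y=.03 0.0314 joint row 172 joint y@zfit [0.5178 0.0519 0.0353] x 0.5223 n 42
slope 0.063 z at y=.03 0.0313 joint row 172 joint y@zfit [0.5178 0.052  0.0348] x 0.5223 n 42
slope 0.069 z at y=.03 0.0319 joint row 172 joint y@zfit [0.5178 0.0518 0.0356] x 0.5223 n 42
slope 0.071 z at y=.03 0.0312 joint row 172 joint y@zfit [0.5178 0.0519 0.0351] x 0.5223 n 42
```

Run:
```python
from tl import *
s=bot.get_state(); d=np.array([.51256,.21513,.36841])-s['tcp_pos']
print('jar cap by wrist w2',ray('wrist',459/1.4,474/1.4,.105-d[2])+d, 'expected .4701 .3198')
snap('top','t9'); im=cv2.imread('pics/t9.png'); print(pix('top',[[.47,.32,.105],[.47,.32,0]]))
u,v=pix('top',[.47,.32,.105])[0].astype(int); c=im[v-25:v+30,u-25:u+35]
g=cv2.cvtColor(c,cv2.COLOR_BGR2GRAY); print(u,v,g[::3,::2].tolist())
```

```text
jar cap by wrist w2 [0.47046311 0.31854919 0.105     ] expected .4701 .3198
[[169.18446727 223.56013356]
 [177.39508899 232.61874644]]
169 223 [[156, 131, 119, 114, 114, 126, 153, 184, 205, 212, 212, 212, 212, 214, 213, 212, 213, 212, 214, 212, 212, 213, 212, 211, 212, 211, 209, 207, 204, 171], [211, 208, 206, 200, 200, 208, 212, 213, 213, 212, 213, 213, 212, 213, 212, 213, 213, 211, 213, 212, 212, 213, 213, 213, 211, 208, 209, 208, 209, 206], [211, 213, 212, 213, 212, 212, 212, 211, 212, 212, 213, 213, 213, 212, 212, 212, 211, 212, 213, 213, 212, 211, 210, 210, 209, 209, 207, 207, 208, 207], [211, 212, 212, 212, 212, 211, 213, 212, 213, 212, 212, 213, 212, 211, 212, 212, 212, 213, 212, 212, 211, 207, 209, 208, 207, 207, 209, 209, 208, 208], [212, 212, 213, 213, 212, 212, 213, 211, 212, 212, 212, 212, 211, 213, 212, 213, 213, 212, 211, 210, 207, 208, 208, 208, 208, 209, 208, 208, 208, 209], [212, 213, 212, 214, 212, 212, 212, 213, 212, 212, 211, 213, 213, 212, 213, 212, 211, 208, 208, 208, 209, 209, 208, 209, 208, 208, 208, 208, 210, 208], [211, 212, 212, 211, 212, 213, 212, 212, 212
[... 1141 characters left out ...]
 212, 212, 212, 212, 211, 212, 212, 213, 210, 210, 197, 162, 136, 127, 154, 193, 209, 210, 209, 210, 209, 209, 209, 209, 207, 197], [131, 136, 187, 212, 212, 212, 211, 210, 211, 213, 212, 212, 212, 211, 212, 211, 211, 211, 212, 210, 209, 210, 209, 208, 203, 188, 165, 129, 95, 70], [129, 133, 165, 207, 211, 212, 212, 211, 211, 212, 211, 212, 211, 212, 211, 211, 212, 212, 211, 207, 191, 167, 136, 104, 75, 59, 55, 52, 53, 52], [84, 105, 140, 199, 211, 211, 212, 211, 212, 212, 212, 212, 212, 210, 209, 199, 180, 145, 112, 79, 63, 55, 54, 53, 54, 55, 53, 52, 51, 49], [55, 55, 68, 168, 209, 212, 211, 211, 212, 208, 203, 186, 157, 128, 95, 69, 55, 55, 54, 51, 55, 54, 53, 50, 54, 53, 54, 54, 52, 51]]
```

The wrist camera agrees with the known jar position to about 1 mm, so the target is x≈0.5205, y≈0.0265. Next I'll fetch the jar.

drive_tool(rows=[{"grip": 87,"translation": [-0.12,0.018,0.02],"angular": [0,0,0]},{"grip": 87,"translation": [-0.24,0.036,0.05],"angular": [0,0,0]},{"grip": 87,"translation": [-0.36,0.054,0.08],"angular": [0,0,0]},{"grip": 87,"translation": [-0.48,0.072,0.1],"angular": [0,0,0]},{"grip": 87,"translation": [-0.541,0.08,0.12],"angular": [0,0,0]},{"grip": 87,"translation": [-0.541,0.08,0.14],"angular": [0,0,0]},{"grip": 87,"translation": [-0.541,0.08,0.22],"angular": [0,0,0]},{"grip": 87,"translation": [-0.541,0.08,0.32],"angular": [0,0,0]},{"grip": 87,"translation": [-0.541,0.08,0.385],"angular": [0,0,0]},{"grip": 87,"translation": [-0.541,0.08,0.385],"angular": [0,0,0]},{"grip": 30,"translation": [-0.541,0.08,0.385],"angular": [0,0,0]},{"grip": 25,"translation": [-0.541,0.08,0.385],"angular": [0,0,0]}])

```text
clock: 26.25
tcp_pos: [0.4704, 0.3202, 0.2276]
orientation: [[0.026, -1.0, 0.003], [-1.0, -0.026, 0.003], [-0.003, -0.003, -1.0]]
ft_force: [-0.2, -0.1, -0.6]
opening: 0.852
finger_force: 0.0
```

drive_tool(rows=[{"grip": 25,"translation": [0,0,0],"angular": [0,0,0]},{"grip": 25,"translation": [0,0,0],"angular": [0,0,0]},{"grip": 25,"translation": [0,0,0],"angular": [0,0,0]},{"grip": 25,"translation": [0,0,0],"angular": [0,0,0]},{"grip": 25,"translation": [0,0,0],"angular": [0,0,0]},{"grip": 25,"translation": [0,0,0],"angular": [0,0,0]}])

```text
clock: 27.0
tcp_pos: [0.4699, 0.3201, 0.2257]
orientation: [[0.026, -1.0, 0.0], [-1.0, -0.026, 0.0], [-0.0, -0.0, -1.0]]
ft_force: [0.2, 0.0, 2.1]
opening: 0.468
finger_force: 30.0
```

Run:
```python
from h import *
s=bot.get_state(); print(s['tcp_pos'],s['opening']*87,s['finger_force'])
rel([.5205,.0265,.34-.164],Rt(1.2,0));
```

```text
[0.46985973 0.32006619 0.22573956] 40.67792097025554 29.99274034300072
tcp [0.52  0.026 0.34 ] trans [ 0.5895 -0.0859 -0.2286] ang [-0.0001  0.0002  0.005 ] rows 5.1
```

drive_tool(rows=[{"grip": 25,"translation": [0,0,-0.06],"angular": [0,0,0]},{"grip": 25,"translation": [0,0,-0.16],"angular": [0,0,0]},{"grip": 25,"translation": [0.06,-0.009,-0.229],"angular": [0,0,0]},{"grip": 25,"translation": [0.16,-0.023,-0.229],"angular": [0,0,0]},{"grip": 25,"translation": [0.27,-0.04,-0.229],"angular": [0,0,0]},{"grip": 25,"translation": [0.38,-0.055,-0.229],"angular": [0,0,0]},{"grip": 25,"translation": [0.48,-0.07,-0.229],"angular": [0,0,0]},{"grip": 25,"translation": [0.56,-0.082,-0.229],"angular": [0,0,0]},{"grip": 25,"translation": [0.59,-0.086,-0.229],"angular": [0,0,0]},{"grip": 25,"translation": [0.59,-0.086,-0.229],"angular": [0,0,0]},{"grip": 25,"translation": [0.59,-0.086,-0.229],"angular": [0,0,0]}])

```text
clock: 28.38
tcp_pos: [0.5205, 0.027, 0.3399]
orientation: [[0.027, -1.0, -0.0], [-1.0, -0.027, 0.0], [-0.0, 0.0, -1.0]]
ft_force: [0.4, -0.4, -0.9]
opening: 0.463
finger_force: 30.0
```

Run:
```python
from h import *
s=bot.get_state(); print(s['tcp_pos'],s['ft_force'])
rel([.5205,.0265,.2657-.164],Rt(1.2,0)); 
snap('wrist','w5',None,1.4)
```

```text
[0.52045141 0.02700756 0.33991756] [ 0.35487706 -0.3672745  -0.91683913]
tcp [0.52  0.026 0.266] trans [ 1.100e-03 -1.000e-04  1.484e-01] ang [0.0002 0.0002 0.0057] rows 1.2
```

View pics/w5.png

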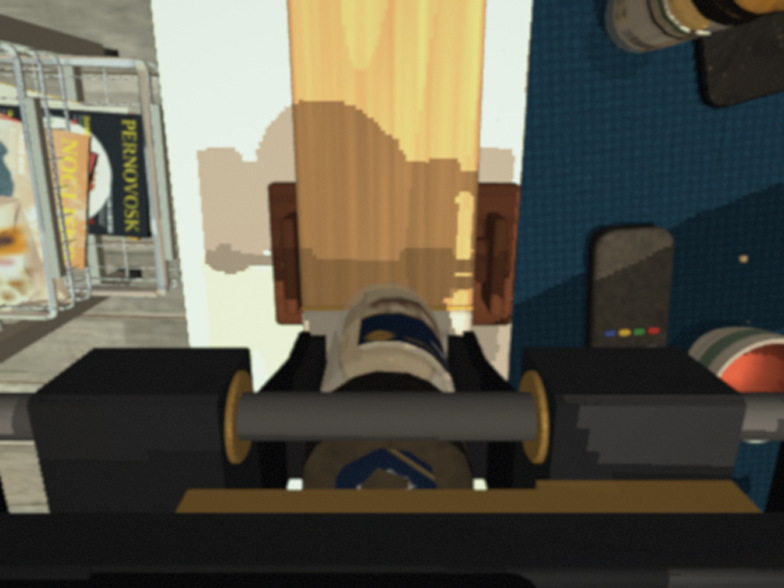

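The jar is held centred at about x=387, the foot corners are at (270,184), (520,182), (276,323) and (513,324), and the board edges at row 240 are 296 and 478.

Run:
```python
from h import *
for n,u,v,z in [('fa',270,184,.01),('fb',520,182,.01),('fc',276,323,.01),('fd',513,324,.01),('bL',296,240,.034),('bR',478,240,.034),('bL2',300,305,.034),('bR2',475,305,.034),('b0',288,2,.034),('b0r',486,2,.034)]: print(n,ray('wrist',u/1.4,v/1.4,z).round(4))
```

```text
fa [ 0.5898 -0.0153  0.01  ]
fb [ 0.4435 -0.0204  0.01  ]
fc [0.589  0.0717 0.01  ]
fd [0.4392 0.0683 0.01  ]
bL [0.5712 0.0127 0.034 ]
bR [0.4699 0.0099 0.034 ]
bL2 [0.5697 0.0509 0.034 ]
bR2 [0.4687 0.0481 0.034 ]
b0 [ 0.5727 -0.1071  0.034 ]
b0r [ 0.475  -0.1098  0.034 ]
```

drive_tool(rows=[{"grip": 25,"translation": [0.001,0,0.07],"angular": [0,0,0]},{"grip": 25,"translation": [0.001,0,0.125],"angular": [0,0,0]},{"grip": 25,"translation": [0.001,0,0.148],"angular": [0,0,0]},{"grip": 25,"translation": [0.001,0,0.152],"angular": [0,0,0]},{"grip": 25,"translation": [0.001,0,0.156],"angular": [0,0,0]},{"grip": 25,"translation": [0.001,0,0.158],"angular": [0,0,0]},{"grip": 25,"translation": [0.001,0,0.158],"angular": [0,0,0]}])

```text
clock: 29.3
tcp_pos: [0.5206, 0.0257, 0.2616]
orientation: [[0.026, -1.0, 0.001], [-1.0, -0.026, 0.0], [-0.0, -0.001, -1.0]]
ft_force: [0.4, 0.1, -0.6]
opening: 0.467
finger_force: 30.0
```

drive_tool(rows=[{"grip": 25,"translation": [0,0,0.002],"angular": [0,0,0]},{"grip": 25,"translation": [0,0,0.002],"angular": [0,0,0]}])

```text
clock: 29.55
tcp_pos: [0.5205, 0.0256, 0.2601]
orientation: [[0.026, -1.0, 0.0], [-1.0, -0.026, 0.0], [-0.0, -0.0, -1.0]]
ft_force: [-0.6, 0.4, -0.9]
opening: 0.46
finger_force: 30.0
```

drive_tool(rows=[{"grip": 25,"translation": [0,0,0.0015],"angular": [0,0,0]},{"grip": 25,"translation": [0,0,0.0015],"angular": [0,0,0]}])

```text
clock: 29.8
tcp_pos: [0.5206, 0.0257, 0.2597]
orientation: [[0.026, -1.0, 0.0], [-1.0, -0.026, -0.0], [0.0, -0.0, -1.0]]
ft_force: [-0.7, 0.4, 2.6]
opening: 0.463
finger_force: 30.0
```

Contact came exactly at the height for a level board (top at 34 mm). Now I'll release the jar.

drive_tool(rows=[{"grip": 46,"translation": [0,0,0],"angular": [0,0,0]},{"grip": 55,"translation": [0,0,0],"angular": [0,0,0]},{"grip": 87,"translation": [0,0,0],"angular": [0,0,0]},{"grip": 87,"translation": [0,0,0],"angular": [0,0,0]},{"grip": 87,"translation": [0,0,0],"angular": [0,0,0]},{"grip": 87,"translation": [0,0,-0.02],"angular": [0,0,0]},{"grip": 87,"translation": [0,0,-0.08],"angular": [0,0,0]},{"grip": 87,"translation": [0,0,-0.18],"angular": [0,0,0]},{"grip": 87,"translation": [0,0,-0.28],"angular": [0,0,0]},{"grip": 87,"translation": [-0.05,0,-0.32],"angular": [0,0,0]},{"grip": 87,"translation": [-0.05,0,-0.32],"angular": [0,0,0]},{"grip": 87,"translation": [-0.05,0,-0.32],"angular": [0,0,0]}])

```text
clock: 31.3
tcp_pos: [0.5194, 0.0504, 0.4187]
orientation: [[0.026, -1.0, -0.002], [-1.0, -0.026, -0.0], [0.0, 0.002, -1.0]]
ft_force: [0.4, 0.1, -0.4]
opening: 1.0
finger_force: 0.0
```

Run:
```python
from tl import *
for i in range(10): measure()
```

```text
slope 0.073 z at y=.03 0.0319 joint row 133 joint y@zfit [0.5205 0.013  0.0359] x 0.5224 n 32
slope 0.069 z at y=.03 0.0316 joint row 134 joint y@zfit [0.5205 0.0139 0.0354] x 0.5226 n 32
slope 0.061 z at y=.03 0.0312 joint row 134 joint y@zfit [0.5206 0.0139 0.0346] x 0.5228 n 32
slope 0.068 z at y=.03 0.0318 joint row 134 joint y@zfit [0.5208 0.0139 0.0356] x 0.5229 n 32
slope 0.086 z at y=.03 0.0336 joint row 134 joint y@zfit [0.521  0.0137 0.0384] x 0.5229 n 32
slope 0.073 z at y=.03 0.0327 joint row 134 joint y@zfit [0.5212 0.014  0.0367] x 0.523 n 32
slope 0.076 z at y=.03 0.0326 joint row 133 joint y@zfit [0.5214 0.0132 0.0367] x 0.5227 n 32
slope 0.074 z at y=.03 0.0324 joint row 133 joint y@zfit [0.5215 0.0134 0.0364] x 0.5228 n 32
slope 0.071 z at y=.03 0.0321 joint row 133 joint y@zfit [0.5216 0.0135 0.036 ] x 0.5228 n 32
slope 0.071 z at y=.03 0.0321 joint row 133 joint y@zfit [0.5217 0.0136 0.036 ] x 0.5228 n 32
```

drive_tool(rows=[{"grip": 87,"translation": [0,0,0],"angular": [0,0,0]},{"grip": 87,"translation": [0,0,0],"angular": [0,0,0]},{"grip": 87,"translation": [0,0,0],"angular": [0,0,0]},{"grip": 87,"translation": [0,0,0],"angular": [0,0,0]},{"grip": 87,"translation": [0,0,0],"angular": [0,0,0]},{"grip": 87,"translation": [0,0,0],"angular": [0,0,0]},{"grip": 87,"translation": [0,0,0],"angular": [0,0,0]},{"grip": 87,"translation": [0,0,0],"angular": [0,0,0]}])

```text
clock: 32.8
tcp_pos: [0.5198, 0.0507, 0.4194]
orientation: [[0.026, -1.0, -0.0], [-1.0, -0.026, 0.0], [-0.0, 0.0, -1.0]]
ft_force: [-0.4, -0.2, 0.1]
opening: 1.001
finger_force: 0.0
```

Run:
```python
from tl import *
measure(); measure()
print(bot.hand_in())
```

```text
slope 0.075 z at y=.03 0.0326 joint row 133 joint y@zfit [0.5218 0.0137 0.0367] x 0.5228 n 32
slope 0.075 z at y=.03 0.0326 joint row 133 joint y@zfit [0.5218 0.0137 0.0367] x 0.5228 n 32
the job is handed in; nothing more can be done
None
```

I handed the job in at about 33 s: the jar went to the table first, then the board was pushed until it balanced, and the jar now stands above the bar at mid-width. The board's tilt reading is unchanged since it settled empty, and the jar touched down at the level-board height; I had no pictures left to view the final placement.

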